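# Shut the blank magazine's gate and hold a spring clip open over the pack

## Task

First push the open gate of the plywood magazine fully shut until it snaps in behind its ball catch, so that the pack of carton blanks is held in. Then squeeze the handles of the big spring clip to open it, lift it off its stand and lower it, still held open, over the top edge of the pack's raised tab at about the tab's middle: square to the edge, with the edge at least halfway up inside the jaws but no part of the clip touching the blanks, so that a colleague can still square them up. Finish while still holding it there, gaping and carried by the gripper alone; do not put it down or let go, and leave the gate shut and the other things on the table where they are.

Things in the scene. Friction and masses are not known exactly. Their poses are not given: they have to be found in the camera images.
- magazine: Fixed plywood holder for carton blanks; origin under its centre on the table, x points to its back, y to its left seen from its front, z up. Base x -60 to +70, y +-120, 12 mm thick. A pack of blanks stands on it, behind it a back board (190 wide, 100 mm high, x 8.5 to 16.5), before it a hinged gate. At its front right corner a steel catch post, x -32 to -12, y -115 to -101, 78 mm high.
- pack: The pack of brown cardboard blanks, fixed upright in the magazine; origin under its centre, 12 mm above the table, axes the magazine's. 16 mm thick (x +-8). Lower part 150 wide (y), up to 95 mm above the table; in its middle a raised tab 80 wide (y +-40), up to 160 mm above the table.
- tab_top (a point): The middle of the top edge of the pack's raised tab, 160 mm above the table; axes as the magazine's: the edge runs along y and is 16 mm thick along x.
- gate_hinge (a point): On the gate's upright hinge axis, 54 mm above the table, at x -16, y +81 mm in the magazine's frame (its left end). The gate is a plywood panel 8 mm thick, centred on this axis, reaching 166 mm from it, from 16 to 92 mm above the table. Shut, it runs along the magazine's -y in front of the pack, outer face to -x.
- gate (a joint): Gate angle, rad: 0 fully shut (solid stop), starts 0.5 to 1.1 open towards the magazine's -x (opening turns it clockwise from above). It stays where it is left, but in the last 0.08 rad its free edge must be pushed past a sprung ball in the catch post (about 6 N at the free edge); from about 0.03 the ball drives it home and keeps it within 0.01 rad of shut.
- stand: Fixed clip stand; origin under its centre on the table. Base 90 (x) x 120 (y) x 14 mm, and an upright steel rail 7 mm thick (x), 70 long (y), top 75 mm above the table, which the clip straddles at the start; at the rail's ends two blocks (30 mm along x, y from 35 to 47 mm either way) up to 44 mm.
- clip: Loose steel spring clip, about 90 g, astride the stand's rail at the start, within 12 mm of its middle, handles up, axes the stand's. Origin on its pivot, 10 mm above the rail; y along the pivot, x across the jaws, z up. 36 mm wide along y (pin 42). Jaws hang below, tips 50 mm under the pivot; a crosspiece whose underside is 10 mm under the pivot is the throat's end.
- jaw_a (a joint): Swing of each of the clip's jaws (both move alike), rad: 0 at rest, 0.34 at the open stop. Gap inside the tips: 11 mm at rest, about 43 open. Two flat handles, one each side (x), reach 45 mm above the pivot; at rest they splay to 58 mm overall at the top, at the stop they are upright and parallel, 26 mm overall. Squeezing takes 5 N at first, 10 N at the stop; they spring back.
- tape_roll: Bystander: clear tape roll lying flat, 90 mm across, 48 high; origin under its centre.
- folded_box: Bystander: folded small carton 120 x 90 x 45 mm; origin under its centre.
- glue: Bystander: white bottle, 44 mm across, 120 high; origin under its centre.

How it is judged:
By the outcome, as a careful person would: the job done as asked, in the order asked, and still so for the second after the job is handed in, while the arm keeps its last pose, push and grip.
It also fails if it takes over 56 s, if anything falls off the work surface, if the arm or the gripper's body presses on something with over 40 N, if the wrist force passes 120 N, or if a joint passes its speed limit or range.

## Robot

A 6-joint arm with a two-finger parallel gripper is mounted at the origin on the work surface. World frame = base frame: x ahead of the robot, y to its left, z up, the work surface at z = 0. Lengths are in m, angles in rad, forces in N, time in s.
With the tool pointing down it reaches from about 0.4 to 0.825 m from the base axis. Payload 7 kg.
Tool frame: the origin (TCP) lies on the centre line of the jaws, within the pads' length; the fingertips stand 17 mm ahead of it and the grasp point (between the pads) lies 2 mm behind it; z points along the fingers, y is the line along which they close (so a half turn about z gives the same grasp; the last joint's range is limited). The gripper opens to 85 mm and grips with 20 to 120 N. Pads are 22 mm wide; open, the fingers measure 114 mm over their backs; the gripper's body (76 mm by 85 mm) begins 54 mm behind the grasp point. The pads swing forward as they close: fully open they stand 13 mm farther back than shut.
Start: joints at [1.51, 0.359, 0.012, 0, -1.224, -0.288], TCP at [0.231, 0.634, 0.248] pointing down, gripper open.
Joint ranges: [-3.07, 3.07], [-1.43, 2.12], [-1.02, 1.25], [-3.03, 1.67], [-3.05, -0], [-3.03, 3.03]. Speed limits (rad/s): [2.39, 2.39, 3.01, 3.14, 3.14, 3.14].

## Interface

Orientations are given as a unit quaternion [x, y, z, w].
In Python, from station import monitor, optics, order gives the robot as it stands. The module is installed in compiled form; this text tells all that it offers.
- The arm moves only by the shell command python3 -m crank 'ROWS' [FORCE]. ROWS is a JSON object of lists of equal length, an entry for each row: "travel": the shift along the tool's x, y, z in m, a list of three; "dr": the turn, a rotation vector about the tool's x, y, z in degrees, a list of three; "gripper": the finger opening in m, from 0 to 0.0854. In form: {"travel": [[tx, ty, tz], ...], "dr": [[wx, wy, wz], ...], "gripper": [gripper, ...]}. A call has 1 to 20 rows; each row shifts and turns the commanded pose from where the row before left it, along the tool's axes as they then stand; what a row does not reach is not made up. A row lasts 1/10 s, in which the tool goes at most 50 mm and 8.59 degrees, less where a joint would pass 70% of its speed; a pose out of reach is approached as far as the arm can. A call with a gripper value outside its range is refused whole. The fingers move at their own pace and stop on an object; FORCE is the grip in N (left out, the last holds). Time passes only in rows, so rows that do not move let the fingers close. It gives the time, the measured TCP pose, the force, the opening and the grip force at its end, in the units of the state.
- monitor.get_state(): the state, without advancing time (a new reading comes with each control period).
- optics.read_camera(name): name is "scene" or "side" or "wrist"; returns the picture (480x640x3 uint8, red, green, blue); there is no depth.
- optics.get_calibration(name): a dict with "intrinsics" (3x3 intrinsics, pixels), "k1" (the pictures are not rectified: a ray, as slopes to the right and down, at radius r is drawn at 1 + k1 r^2 times it, then the intrinsics apply), "camera_from_world" (4x4, takes a point from world to camera coordinates). Camera axes: x right, y down, z forward; pixel columns grow to the right and rows downward; lengths in m; the calibration is good to about 2 mm. A picture is of the moment at which its call begins: read the wrist's pose just before it. get_calibration takes no time and is no camera call; for the wrist camera it gives the pose at the moment of the call.
- order.sign_off(): hands the job in; it is judged then, once.
The state is a dict: "t": time; "joint_positions": joint angles; "dq": joint speeds; "effort": joint torques, N m; "tcp_pos": TCP position; "ee_rot": TCP orientation; "contact_force": force on the tool from outside, world axes, zero at the start; "torque": the same for the moment, N m; "opening": finger opening in m; "gripper_force": force on a finger pad.
Only numpy, scipy, OpenCV 4.12 (cv2) and the standard library are available. Lean on these libraries where they do the work, as an engineer would, in place of code of your own. Each camera call takes 0.05 s, during which the arm holds its last target. There are 200 camera calls.

## Working session

There is one attempt and no reset: what is moved stays moved. The work goes in short steps, Python scripts to look and compute and a shell command to move; the robot and the scene stay as the last step left them, time stands still between calls to the robot, and variables do not carry over. Pictures are saved under pics/ and viewed, at most 10 in all, crops included, and the job is handed in when it is done.

```bash
mkdir -p pics; python3 - <<'E'
from station import monitor, optics
import cv2,numpy as np
for n in("scene","side"):
    im=optics.read_camera(n); cv2.imwrite(f"pics/{n}0.png",im[:,:,::-1])
    c=optics.get_calibration(n); print(n,np.round(c["intrinsics"],1).tolist(),c["k1"],np.round(c["camera_from_world"],3).tolist())
s=monitor.get_state(); print(s)
E
```

```text
scene [[437.9, 0.0, 319.6], [0.0, 437.9, 239.8], [0.0, 0.0, 1.0]] 0.0031390037033894496 [[0.645, 0.764, 0.015, -0.416], [0.467, -0.378, -0.799, -0.209], [-0.605, 0.522, -0.601, 1.395], [0.0, 0.0, 0.0, 1.0]]
side [[437.1, 0.0, 329.2], [0.0, 437.1, 238.5], [0.0, 0.0, 1.0]] 0.02575423768625692 [[0.698, -0.716, -0.007, -0.471], [-0.502, -0.483, -0.718, 0.429], [0.51, 0.504, -0.696, 0.715], [0.0, 0.0, 0.0, 1.0]]
{'t': 0.1, 'joint_positions': array([ 1.51007300e+00,  3.59291965e-01,  1.11375528e-02, -2.94464945e-04,
       -1.22410595e+00, -2.88118721e-01]), 'dq': array([ 0.00042758, -0.00129602,  0.00222742,  0.0007951 ,  0.00058276,
       -0.00311927]), 'effort': array([-1.60726944e-03, -5.84765124e+01,  2.94112426e+01,  6.95471853e+00,
       -3.15790778e-03,  4.79495782e-06]), 'tcp_pos': array([0.23059815, 0.63394876, 0.24746933]), 'ee_rot': array([ 9.84818205e-01, -1.73587294e-01, -5.44924227e-05,  7.42997841e-04]), 'contact_force': array([-0.02827645, -0.63598575, -0.59327311]), 'torque': array([0.06737213, 0.00230058, 0.07318945]), 'gripper_force': 0.0, 'opening': 0.08543760629953921}
```

View pics/scene0.png

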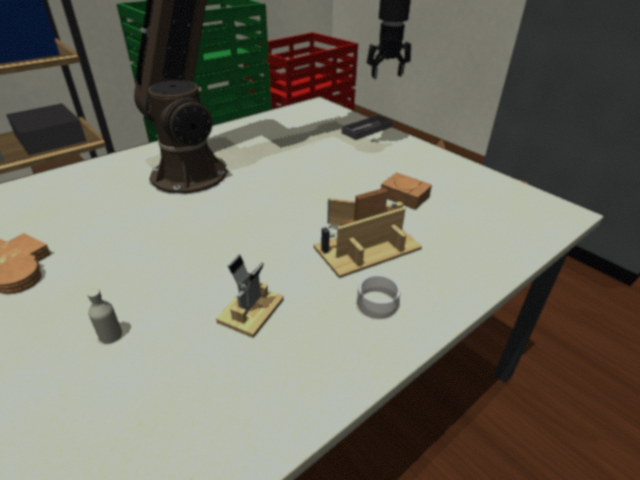

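View pics/side0.png

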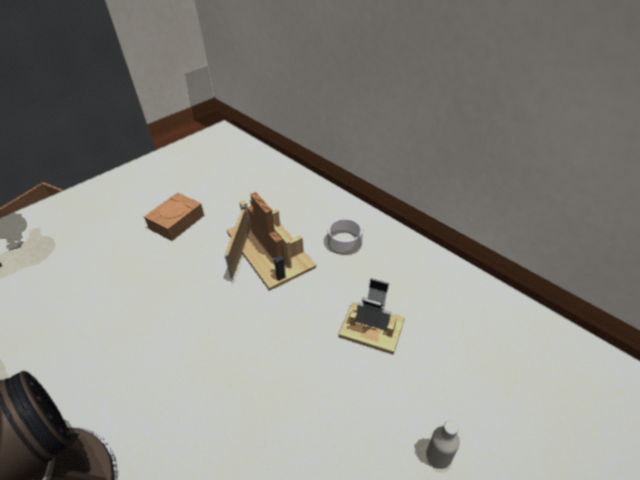

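The scene view shows the magazine at about (367,235), with the gate open behind it, and the clip on its stand at (250,300). The side view shows the magazine at (270,245) and the clip at (373,315). I'll enlarge both.

```bash
python3 - <<'E'
import cv2,numpy as np
a=cv2.imread("pics/scene0.png");b=cv2.imread("pics/side0.png")
def crop(im,x,y,w,h,k):
    o=cv2.resize(im[y:y+h,x:x+w],None,fx=k,fy=k,interpolation=cv2.INTER_CUBIC)
    for i in range(0,w,10): cv2.putText(o,str(x+i),(i*k,9),0,.3,(0,0,255),1); cv2.line(o,(i*k,10),(i*k,14),(0,0,255),1)
    for j in range(0,h,10): cv2.putText(o,str(y+j),(0,j*k+4),0,.3,(0,0,255),1); cv2.line(o,(20,j*k),(25,j*k),(0,0,255),1)
    return o
cv2.imwrite("pics/mag.png",crop(a,300,180,130,100,6))
cv2.imwrite("pics/mag2.png",crop(b,220,188,100,100,6))
cv2.imwrite("pics/stand.png",np.hstack([crop(a,212,250,80,85,5),crop(b,334,270,80,85,5)]))
E
cat > h.py <<'E'
import numpy as np,cv2
from scipy.optimize import least_squares
from scipy.spatial.transform import Rotation as R
from station import optics
C={}
def cal(n):
    if n not in C: C[n]=optics.get_calibration(n)
    return C[n]
def proj(n,P):
    c=cal(n);T=np.array(c["camera_from_world"]);K=np.array(c["intrinsics"])
    return cv2.projectPoints(np.atleast_2d(P).astype(float),cv2.Rodrigues(T[:3,:3])[0],T[:3,3],K,np.array([c["k1"],0,0,0,0.]))[0].reshape(-1,2)
def fit(obs,x0,extra=None):
    """obs: (cam,(u,v),f) f: local point, or function of params -> local point. params x,y,yaw,..."""
    def w(p,f):
        l=np.array(f(p) if callable(f) else f); return R.from_euler('z',p[2]).apply(l)+[p[0],p[1],0]
    def r(p): return np.concatenate([proj(n,w(p,f))[0]-uv for n,uv,f in obs])
    s=least_squares(r,x0,loss='soft_l1',x_scale=[.1,.1,1.]+[.1]*(len(x0)-3)); return s.x,r(s.x).reshape(-1,2)
E
```

```text
(no output)
```

View pics/mag.png

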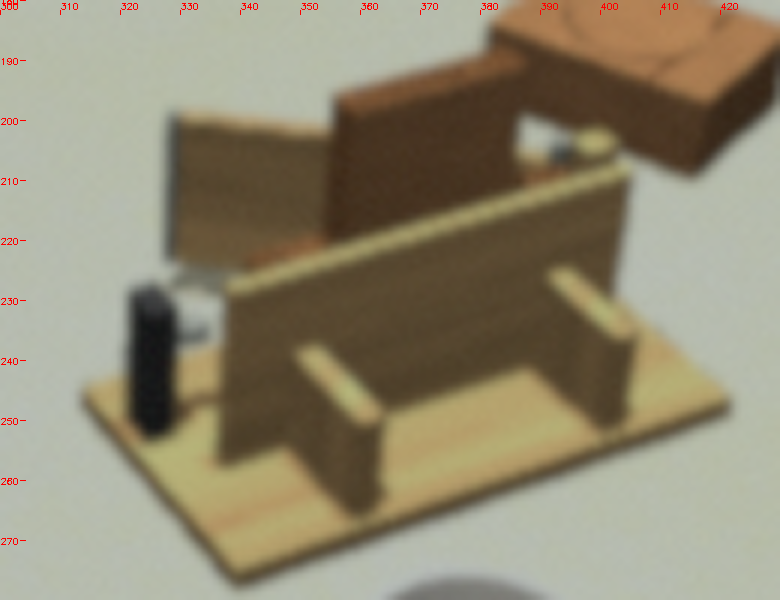

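View pics/mag2.png

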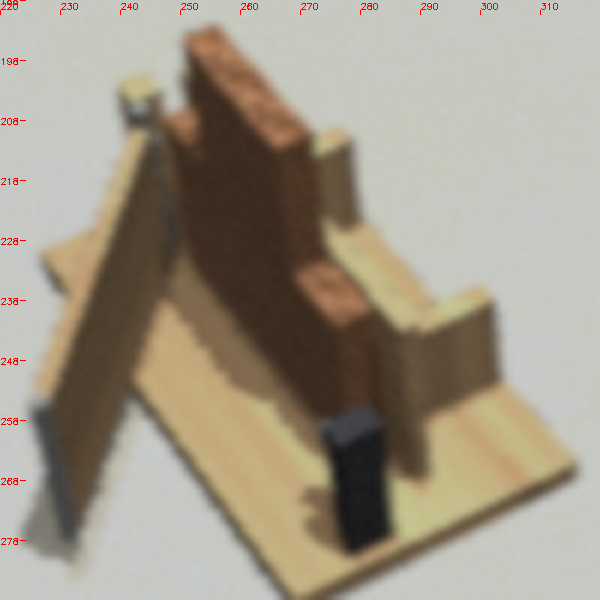

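View pics/stand.png

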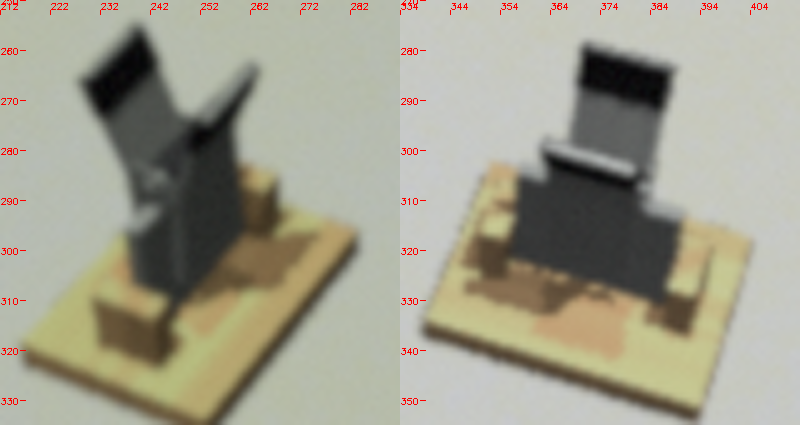

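Mag crops: gate free end at about (329,199) in scene and (226.5,255) in side; tab top corners at (355.5,198) in scene and (264.5,211) in side. Stand crop: base corners (217,320) and (283.5,296) in scene, and (338.5,334), (393.5,351.5) and (404,318) in side; handle tips visible in both.

```bash
cat > loc.py <<'E'
from h import *
g=lambda z:(lambda p:[-.016-.166*np.sin(p[3]),.081-.166*np.cos(p[3]),z])
M=[("scene",(313.5,245.5),(-.06,-.12,.012)),("scene",(339,275),(.07,-.12,.012)),("scene",(421.5,246),(.07,.12,.012)),
("scene",(338.5,228.5),(.0165,-.095,.1)),("scene",(404.8,209),(.0165,.095,.1)),("scene",(355.5,198),(.008,-.04,.16)),("scene",(387,190.5),(.008,.04,.16)),
("side",(226.5,231),(-.06,.12,.012)),("side",(269,286.5),(-.06,-.12,.012)),("side",(316,264.5),(.07,-.12,.012)),
("side",(251,195),(-.008,.04,.16)),("side",(264.7,211.5),(-.008,-.04,.16)),("side",(270.5,209),(.008,-.04,.16)),
("scene",(329,199.5),g(.092)),("scene",(328.5,223),g(.016)),("side",(226.5,255),g(.092)),("side",(231.7,277.5),g(.016))]
S=[("scene",(217,320),(-.045,-.06,.014)),("scene",(283.5,296),(.045,.06,.014)),
("side",(338.5,334),(-.045,.06,.014)),("side",(393.5,351.5),(-.045,-.06,.014)),("side",(404,318),(.045,-.06,.014)),("side",(352,303),(.045,.06,.014))]
def hd(sx,sy): return lambda p:[sx*.028,p[3]+sy*.018,p[4]]
H=[("side",(371,279),hd(1,1)),("side",(388.7,284),hd(1,-1)),("side",(363,298),hd(-1,1)),("side",(382,304),hd(-1,-1)),
("scene",(228,266),hd(-1,-1)),("scene",(239.5,255),hd(-1,1)),("scene",(264,263.5),hd(1,1))]
m,r=fit(M,[.7,.2,0.3,.8]);
s,q=fit(S+H,[.6,-.1,.7,0,.128])
if __name__=="__main__":
    print(m.round(4));print(r.round(1).tolist());print(s.round(4));print(q.round(1).tolist())
    w=lambda l:(R.from_euler('z',m[2]).apply(l)+[m[0],m[1],0]).round(4)
    print("tab",w([0,0,.16]),"hinge",w([-.016,.081,.054]),"free",w(g(.054)(m)),"shutfree",w([-.016,-.085,.054]),"post",w([-.022,-.108,.078]))
    print("clip",(R.from_euler('z',s[2]).apply([0,s[3],.085])+[s[0],s[1],0]).round(4))
E
python3 loc.py
```

```text
[ 0.6271  0.1709 -0.2183  0.6764]
[[-0.0, -1.8], [0.2, -0.4], [1.2, -0.1], [0.3, -0.2], [1.6, -0.8], [3.7, 0.4], [1.5, -0.1], [0.2, -1.5], [-0.2, 1.6], [0.2, 0.7], [-0.7, -0.5], [1.3, 1.5], [1.8, 1.4], [-1.0, -1.2], [-1.3, -0.1], [-0.1, 1.1], [0.2, 0.8]]
[ 0.6292 -0.1736  0.4179 -0.0011  0.1297]
[[-1.0, -1.5], [0.6, -0.6], [0.2, -0.0], [0.7, -0.2], [0.4, -1.0], [0.0, -1.1], [0.4, -0.3], [0.1, -0.6], [0.2, 1.5], [-0.7, 0.6], [0.6, -0.4], [-0.3, 0.1], [-0.6, -0.2]]
tab [0.6271 0.1709 0.16  ] hinge [0.629  0.2535 0.054 ] free [0.4996 0.1496 0.054 ] shutfree [0.5931 0.0914 0.054 ] post [0.5823 0.0703 0.078 ]
clip [ 0.6296 -0.1745  0.085 ]
```

```bash
sed -i 's/(355.5,198),(.008,-.04,.16)/(355.7,197.5),(-.004,-.04,.16)/; s/(338.5,228.5),(.0165,-.095,.1)/(338.5,228.5),(.0125,-.095,.1)/' loc.py
cat >> h.py <<'E'
from station import monitor
def st():
    s=monitor.get_state();return s,np.array(s["tcp_pos"]),R.from_quat(s["ee_rot"])
def to(P,rot=None):
    s,p,q=st(); q=rot or q
    print("travel",q.inv().apply(np.array(P)-p).round(4),"tcp",p.round(4),"F",np.round(s["contact_force"],1),"open",round(s["opening"],4),"t",s["t"])
E
python3 loc.py; python3 - <<'E'
from loc import *
s,p,q=st(); q=q*R.from_euler('y',30,degrees=True)
w=lambda l:(R.from_euler('z',m[2]).apply(l)+[m[0],m[1],0])
print(q.as_matrix().round(2))
off=q.apply([.011,0,.017])
for th in(m[3],.4,.2,.08,0):
    d=np.array([-np.sin(th),-np.cos(th),0]);n=np.array([-np.cos(th),np.sin(th),0])
    c=w(np.array([-.016,.081,.055])+.142*d+(.004+(.03 if th==m[3] else 0))*n)
    print(th,(c-off).round(4)); to(c-off,q); to(np.r_[(c-off)[:2],p[2]],q)
E
python3 -m crank '{"travel":[[0,0,0],[0,0,0],[0,0,0],[0,0,0]],"dr":[[0,7.5,0],[0,7.5,0],[0,7.5,0],[0,7.5,0]],"gripper":[0,0,0,0]}' 40
```

```text
[ 0.6277  0.171  -0.2154  0.6806]
[[0.1, -1.6], [0.6, -0.3], [1.4, -0.1], [-0.3, -1.0], [1.8, -0.8], [0.9, -1.5], [1.7, -0.1], [0.3, -1.5], [0.1, 1.4], [0.4, 0.4], [-0.5, -0.6], [1.6, 1.3], [2.1, 1.3], [-0.9, -1.2], [-1.1, -0.1], [-0.1, 1.0], [0.2, 0.7]]
[ 0.6292 -0.1736  0.4179 -0.0011  0.1297]
[[-1.0, -1.5], [0.6, -0.6], [0.2, -0.0], [0.7, -0.2], [0.4, -1.0], [0.0, -1.1], [0.4, -0.3], [0.1, -0.6], [0.2, 1.5], [-0.7, 0.6], [0.6, -0.4], [-0.3, 0.1], [-0.6, -0.2]]
tab [0.6277 0.171  0.16  ] hinge [0.6294 0.2536 0.054 ] free [0.4998 0.1499 0.054 ] shutfree [0.5939 0.0914 0.054 ] post [0.5831 0.0702 0.078 ]
clip [ 0.6296 -0.1745  0.085 ]
[[ 0.81 -0.34  0.47]
 [-0.3  -0.94 -0.17]
 [ 0.5   0.   -0.87]]
0.6805679164758599 [0.4803 0.1976 0.0642]
travel [0.2405 0.3244 0.3511] tcp [0.2306 0.6339 0.2475] F [-0.  -0.6 -0.6] open 0.0854 t 0.1
travel [0.3322 0.3247 0.1924] tcp [0.2306 0.6339 0.2475] F [-0.  -0.6 -0.6] open 0.0854 t 0.1
0.4 [0.5272 0.1461 0.0642]
travel [0.2939 0.3568 0.382 ] tcp [0.2306 0.6339 0.2475] F [-0.  -0.6 -0.6] open 0.0854 t 0.1
travel [0.3855 0.357  0.2233] tcp [0.2306 0.6339 0.2475] F [-0.  -0.6 -0.6] open 0.0854 t 0.1
0.2 [0.5515 0.1314 0.0642]
travel [0.318  0.3622 0.3959] tcp [0.2306 0.6339 0.2475] F [-0.  -0.6 -0.6] open 0.0854 t 0.1
travel [0.4096 0.3625 0.2372] tcp [0.2306 0.6339 0.2475] F [-0.  -0.6 -0.6] open 0.0854 t 0.1
0.08 [0.5673 0.1251 0.0642]
travel [0.3327 0.3628 0.4044] tcp [0.2306 0.6339 0.2475] F [-0.  -0.6 -0.6] open 0.0854 t 0.1
travel [0.4244 0.3631 0.2457] tcp [0.2306 0.6339 0.2475] F [-0.  -0.6 -0.6] open 0.0854 t 0.1
0 [0.5782 0.1219 0.0642]
travel [0.3426 0.3621 0.4101] tcp [0.2306 0.6339 0.2475] F [-0.  -0.6 -0.6] open 0.0854 t 0.1
travel [0.4342 0.3624 0.2514] tcp [0.2306 0.6339 0.2475] F [-0.  -0.6 -0.6] open 0.0854 t 0.1
t: 0.5
tcp_pos: [0.2304, 0.6347, 0.2489]
ee_rot: [0.951, -0.167, 0.257, 0.044]
contact_force: [1.8, 0.8, -0.1]
opening: 0.0278
gripper_force: 0.0
```

```bash
python3 -m crank '{"travel":[[0.0277,0.0271,0.016],[0.0277,0.0271,0.016],[0.0277,0.0271,0.016],[0.0277,0.0271,0.016],[0.0277,0.0271,0.016],[0.0277,0.0271,0.016],[0.0277,0.0271,0.016],[0.0277,0.0271,0.016],[0.0277,0.0271,0.016],[0.0277,0.0271,0.016],[0.0277,0.0271,0.016],[0.0277,0.0271,0.016],[-0.018,0,0.032],[-0.018,0,0.032],[-0.018,0,0.032],[-0.018,0,0.032],[-0.018,0,0.032],[0,0,0]],"dr":[[0,0,0],[0,0,0],[0,0,0],[0,0,0],[0,0,0],[0,0,0],[0,0,0],[0,0,0],[0,0,0],[0,0,0],[0,0,0],[0,0,0],[0,0,0],[0,0,0],[0,0,0],[0,0,0],[0,0,0],[0,0,0]],"gripper":[0,0,0,0,0,0,0,0,0,0,0,0,0,0,0,0,0,0]}'
python3 - <<'E'
from h import *
to([.5782,.1219,.0642])
im=optics.read_camera("side"); o=cv2.resize(im[170:320,180:330,::-1],None,fx=4,fy=4,interpolation=cv2.INTER_CUBIC); cv2.imwrite("pics/pre.png",o)
E
```

```text
t: 2.3
tcp_pos: [0.5034, 0.2204, 0.0908]
ee_rot: [0.955, -0.173, 0.231, 0.064]
contact_force: [-0.4, -1.3, -0.3]
opening: -0.0007
gripper_force: 0.0
travel [0.0797 0.0638 0.0748] tcp [0.5034 0.2204 0.0908] F [-0.4 -1.3 -0.3] open -0.0007 t 2.3
```

View pics/pre.png

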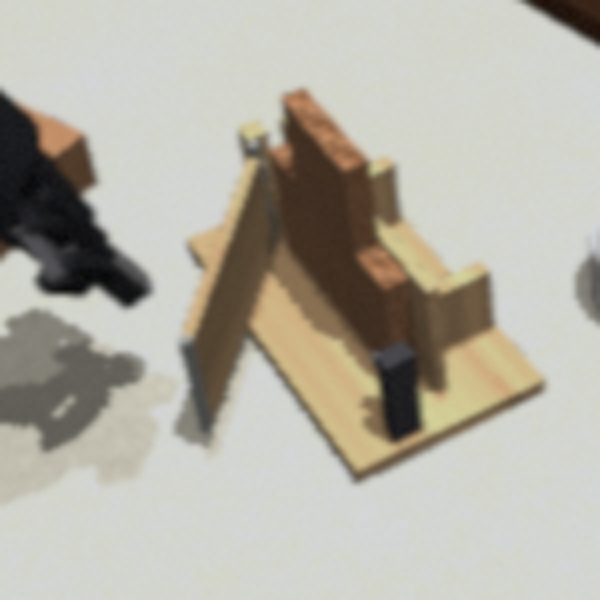

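The picture shows the finger (tip at crop (140,290)) out on the gate's outer side, clear of it. It stopped short, so I'll recompute.

```bash
python3 - <<'E'
from h import *
to([.478,.19,.066]); s,p,q=st()
a=[(.478,.19,.066),(.5272,.1461,.066),(.5515,.1314,.066),(.5673,.1251,.066),(.5782,.1219,.066)]
for i in range(4): print(q.inv().apply(np.subtract(a[i+1],a[i])).round(4))
E
```

```text
travel [-0.0244  0.0359  0.0186] tcp [0.5034 0.2198 0.0924] F [-0.4 -0.8 -0.8] open 0.0 t 2.35
[0.0542 0.0231 0.0296]
[0.0247 0.0049 0.0132]
[0.0151 0.0002 0.0079]
[ 0.01   -0.001   0.0052]
```

```bash
python3 -m crank '{"travel":[[-0.0122,0.018,0.0093],[-0.0122,0.018,0.0093],[0,0,0],[0.0135,0.0058,0.0074],[0.0135,0.0058,0.0074],[0.0135,0.0058,0.0074],[0.0135,0.0058,0.0074],[0,0,0],[0.0123,0.0025,0.0066],[0.0123,0.0025,0.0066],[0,0,0]],"dr":[[0,0,0],[0,0,0],[0,0,0],[0,0,0],[0,0,0],[0,0,0],[0,0,0],[0,0,0],[0,0,0],[0,0,0],[0,0,0]],"gripper":[0,0,0,0,0,0,0,0,0,0,0]}'
python3 - <<'E'
from h import *
to([.5782,.1219,.0642])
im=optics.read_camera("side"); o=cv2.resize(im[170:320,180:330,::-1],None,fx=4,fy=4,interpolation=cv2.INTER_CUBIC); cv2.imwrite("pics/push.png",o)
E
```

```text
t: 3.45
tcp_pos: [0.567, 0.1486, 0.0857]
ee_rot: [0.957, -0.178, 0.219, 0.072]
contact_force: [-0.2, -0.5, 0.2]
opening: 0.0002
gripper_force: 0.0
travel [0.0081 0.0193 0.0294] tcp [0.567  0.1486 0.0857] F [-0.2 -0.5  0.2] open 0.0002 t 3.45
```

View pics/push.png

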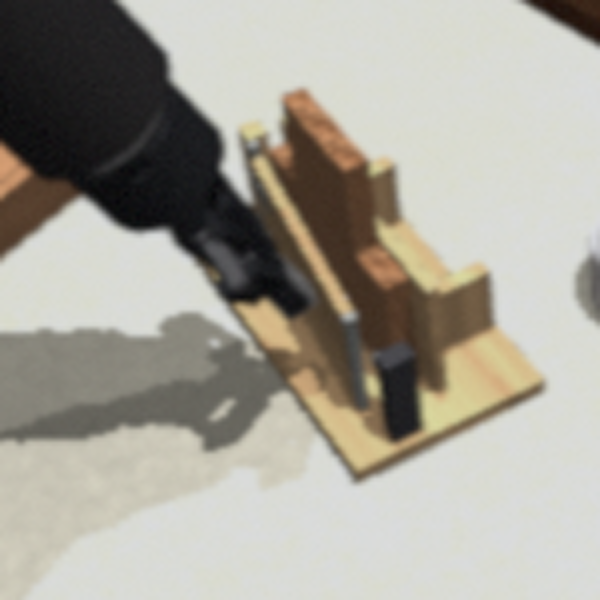

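The gate is nearly shut (free edge at crop (355,390), a little short of the post). I'll shift toward the free edge and finish the push.

```bash
python3 - <<'E'
from h import *
to([.562,.128,.078]); s,p,q=st()
print(q.inv().apply([.010,-.002,0]).round(4), q.as_matrix().round(2).tolist(), s["joint_positions"].round(2))
E
```

```text
travel [-0.0006  0.0204  0.0094] tcp [0.5664 0.1487 0.0854] F [ 0.1 -0.2  0.4] open -0.0001 t 3.5
[ 0.009  -0.0019  0.0044] [[0.84, -0.37, 0.39], [-0.31, -0.93, -0.22], [0.44, 0.06, -0.89]] [ 0.58  0.26 -0.98  1.34 -0.42 -0.65]
```

```bash
python3 -m crank '{"travel":[[-0.0006,0.0204,0.0094],[0.009,-0.002,0.0044],[0.0045,-0.001,0.0022],[0.0045,-0.001,0.0022],[0,0,0]],"dr":[[0,0,0],[0,0,0],[0,0,0],[0,0,0],[0,0,0]],"gripper":[0,0,0,0,0]}'
python3 - <<'E'
from h import *
to([.583,.122,.078]); print(st()[0]["joint_positions"].round(2),st()[0]["torque"].round(2))
E
```

```text
t: 4.0
tcp_pos: [0.5799, 0.1246, 0.0767]
ee_rot: [0.957, -0.177, 0.217, 0.073]
contact_force: [-24.5, 1.9, 18.6]
opening: 0.0001
gripper_force: 12.6
travel [0.004  0.0014 0.0007] tcp [0.5799 0.1246 0.0767] F [-24.5   1.9  18.6] open 0.0001 t 4.0
[ 0.47  0.27 -0.99  1.47 -0.38 -0.67] [-0.02  6.84 -1.75]
```

24 N is well past the catch force, so it is probably at the stop. I'll back off and check.

```bash
python3 -m crank '{"travel":[[-0.02,0,-0.01],[-0.025,0,-0.02],[-0.02,0,-0.04],[0,0,-0.04],[0,0,0]],"dr":[[0,0,0],[0,0,0],[0,0,0],[0,0,0],[0,0,0]],"gripper":[0,0,0,0,0]}'
python3 - <<'E'
from h import *
print(st()[0]["joint_positions"].round(2))
im=optics.read_camera("side"); cv2.imwrite("pics/side1.png",im[:,:,::-1]);o=cv2.resize(im[185:295,220:320,::-1],None,fx=5,fy=5,interpolation=cv2.INTER_CUBIC); cv2.imwrite("pics/shut.png",o)
from loc import m
g=lambda z,th:R.from_euler('z',m[2]).apply([-.016-.166*np.sin(th),.081-.166*np.cos(th),z])+[m[0],m[1],0]
for th in(0,.08): print((5*(proj("side",np.array([g(.092,th),g(.016,th)]))-[220,185])).round())
E
```

```text
t: 4.5
tcp_pos: [0.4933, 0.1748, 0.1521]
ee_rot: [0.957, -0.178, 0.216, 0.071]
contact_force: [0.4, 1.8, -0.0]
opening: 0.0001
gripper_force: 0.0
[ 0.92  0.09 -0.94  0.83 -0.64 -0.42]
[[277. 312.]
 [292. 423.]]
[[251. 323.]
 [267. 434.]]
```

View pics/shut.png

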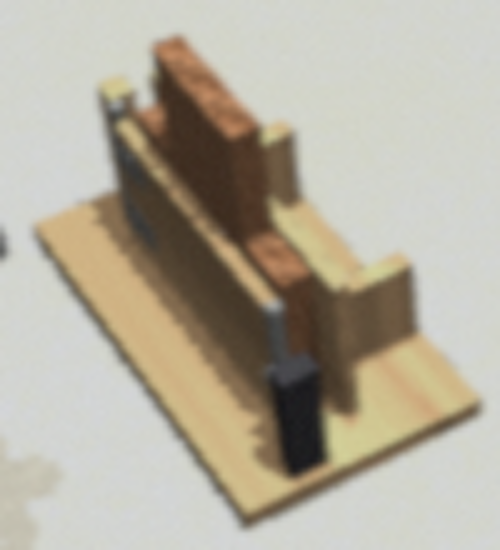

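The gate's free end sits at crop (275,308) against the post; the predicted shut position is (277,312), so it is shut. Next, the clip.

```bash
cat >> h.py <<'E'
def down(psi): # tool x at world yaw psi (deg), z down
    return R.from_euler('z',psi,degrees=True)*R.from_euler('x',180,degrees=True)
def turn(psi):
    s,p,q=st(); t=down(psi); v=(q.inv()*t).as_rotvec(degrees=True); print("dr",v.round(2),"norm",np.linalg.norm(v).round(1)); return t
E
python3 - <<'E'
from h import *
s,p,q=st(); print("up",q.inv().apply([0,0,.1]).round(3))
t=turn(-66.1); to([.6296,-.1745,p[2]+.1],t)
E
```

```text
up [ 0.044  0.006 -0.09 ]
dr [ -6.86 -26.21  44.32] norm 51.9
travel [ 0.3738  0.0176 -0.1   ] tcp [0.4942 0.1744 0.1511] F [ 0.3  1.4 -0.7] open 0.0002 t 4.55
```

```bash
python3 -m crank '{"travel":[[0.015,0.002,-0.03],[0.015,0.002,-0.03],[0.014,0.002,-0.03],[0,0,0],[0,0,0],[0,0,0],[0,0,0],[0,0,0],[0,0,0],[0,0,0],[0,0,0],[0,0,0]],"dr":[[0,0,0],[0,0,0],[0,0,0],[-0.86,-3.28,5.54],[-0.86,-3.28,5.54],[-0.86,-3.28,5.54],[-0.86,-3.28,5.54],[-0.86,-3.28,5.54],[-0.86,-3.28,5.54],[-0.86,-3.28,5.54],[-0.86,-3.28,5.54],[0,0,0]],"gripper":[0.0854,0.0854,0.0854,0.0854,0.0854,0.0854,0.0854,0.0854,0.0854,0.0854,0.0854,0.0854]}'
python3 - <<'E'
from h import *
t=turn(-66.1); to([.6296,-.1745,.25]);print(st()[0]["joint_positions"].round(2))
E
```

```text
t: 5.75
tcp_pos: [0.4962, 0.1695, 0.2485]
ee_rot: [0.835, -0.55, -0.0, 0.003]
contact_force: [0.8, 1.0, -0.1]
opening: 0.0853
gripper_force: 0.0
dr [ 0.35 -0.18 -0.6 ] norm 0.7
travel [ 3.687e-01  1.350e-02 -3.000e-04] tcp [0.4962 0.1695 0.2485] F [ 0.8  1.  -0.1] open 0.0853 t 5.75
[ 0.7   0.11 -0.31  0.   -1.15 -0.3 ]
```

```bash
python3 -m crank '{"travel":[[0.041,0.0015,0],[0.041,0.0015,0],[0.041,0.0015,0],[0.041,0.0015,0],[0.041,0.0015,0],[0.041,0.0015,0],[0.041,0.0015,0],[0.041,0.0015,0],[0.041,0.0015,0],[0,0,0],[0,0,0]],"dr":[[0.35,-0.18,-0.6],[0,0,0],[0,0,0],[0,0,0],[0,0,0],[0,0,0],[0,0,0],[0,0,0],[0,0,0],[0,0,0],[0,0,0]],"gripper":[0.0854,0.0854,0.0854,0.0854,0.0854,0.0854,0.0854,0.0854,0.0854,0.0854,0.0854]}'
python3 - <<'E'
from loc import *
to([.6296,-.1745,.25]);turn(-66.1)
C["wrist"]=optics.get_calibration("wrist"); im=optics.read_camera("wrist")[:,:,::-1].copy()
np.save("wcal.npy",C["wrist"],allow_pickle=True)
w=lambda l:R.from_euler('z',s[2]).apply(l)+[s[0],s[1],0]
L=[("b",x*.045,y*.06,.014) for x in(-1,1) for y in(-1,1)]+[("r",x*.0035,y*.035,.075) for x in(-1,1) for y in(-1,1)]+[("h",x*.028,s[3]+y*.018,s[4]) for x in(-1,1) for y in(-1,1)]
for n,*l in L:
    u=proj("wrist",w(np.array(l)))[0]; print(n,u.round(1)); cv2.drawMarker(im,tuple(int(round(v)) for v in u),(0,0,255),cv2.MARKER_CROSS,9,1)
cv2.imwrite("pics/wr.png",im)
E
```

```text
t: 6.85
tcp_pos: [0.633, -0.1729, 0.2477]
ee_rot: [0.839, -0.544, -0.0, 0.001]
contact_force: [0.4, 0.8, 0.5]
opening: 0.0853
gripper_force: 0.0
travel [ 0.0001  0.0037 -0.0023] tcp [ 0.633  -0.1729  0.2477] F [0.4 0.8 0.5] open 0.0853 t 6.85
dr [ 0.1  -0.03  0.25] norm 0.3
b [371.7 151.2]
b [366.8 265.3]
b [280.3 150.8]
b [283.7 265.1]
r [330.9 185.1]
r [330.  263.3]
r [322.6 185.1]
r [322.3 263.3]
h [367.4 218.6]
h [365.3 266.4]
h [288.  218.4]
h [289.2 266.2]
```

View pics/wr.png

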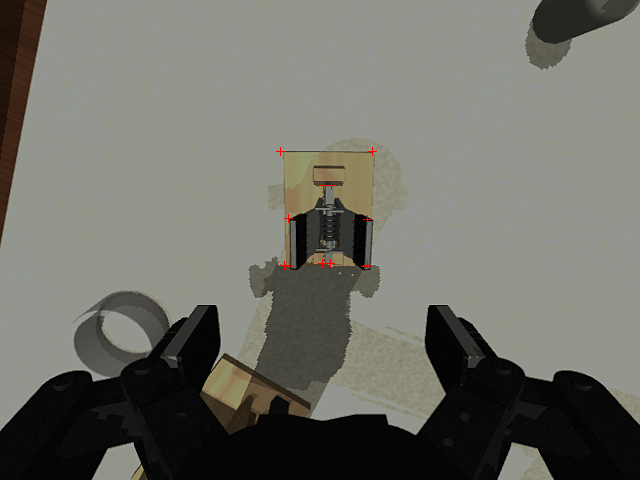

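The wrist view shows the clip centred at about u=330, v=243, between handle edges 290 and 371. That matches the prediction to within about 2 mm. Descending to grip.

```bash
python3 -m crank '{"travel":[[0,0.0025,0],[0,0,0.033],[0,0,0.033],[0,0,0.033],[0,0,0.034],[0,0,0],[0,0,0]],"dr":[[0,0,0.25],[0,0,0],[0,0,0],[0,0,0],[0,0,0],[0,0,0],[0,0,0]],"gripper":[0.0854,0.0854,0.0854,0.0854,0.0854,0.0854,0.0854]}' 40
python3 - <<'E'
from h import *
to([.6307,-.1740,.114]);turn(-66.1)
E
```

```text
t: 7.6
tcp_pos: [0.6315, -0.1717, 0.117]
ee_rot: [0.839, -0.544, 0.0, -0.0]
contact_force: [0.5, 0.9, 0.5]
opening: 0.0854
gripper_force: 0.0
travel [0.0018 0.0016 0.003 ] tcp [ 0.6315 -0.1717  0.117 ] F [0.5 0.9 0.5] open 0.0854 t 7.6
dr [-0.03 -0.03  0.17] norm 0.2
```

```bash
python3 -m crank '{"travel":[[0.0018,0.0012,0.003],[0,0,0],[0,0,0],[0,0,0],[0,0,0],[0,0,0],[0,0,0],[0,0,0]],"dr":[[0,0,0],[0,0,0],[0,0,0],[0,0,0],[0,0,0],[0,0,0],[0,0,0],[0,0,0]],"gripper":[0.0854,0.055,0.045,0.04,0.035,0.03,0.03,0.03]}' 40
python3 -m crank '{"travel":[[0,0,0],[0,0,0],[0,0,0],[0,0,0],[0,0,0],[0,0,0]],"dr":[[0,0,0],[0,0,0],[0,0,0],[0,0,0],[0,0,0],[0,0,0]],"gripper":[0.02,0.015,0.015,0.015,0.015,0.015]}' 40
```

```text
t: 8.4
tcp_pos: [0.6322, -0.1757, 0.1177]
ee_rot: [0.839, -0.544, 0.003, -0.001]
contact_force: [-5.2, -2.1, 20.0]
opening: 0.0305
gripper_force: 13.8
t: 9.0
tcp_pos: [0.6312, -0.1762, 0.1181]
ee_rot: [0.839, -0.544, 0.002, 0.0]
contact_force: [-10.1, -3.4, 24.1]
opening: 0.0238
gripper_force: 43.8
```

```bash
python3 -m crank '{"travel":[[0,0,-0.003],[0,0,-0.005],[0,0,-0.01],[0,0,-0.02],[0,0,-0.03],[0,0,-0.04],[0,0,-0.04],[0,0,0],[0,0,0]],"dr":[[0,0,0],[0,0,0],[0,0,0],[0,0,0],[0,0,0],[0,0,0],[0,0,0],[0,0,0],[0,0,0]],"gripper":[0.015,0.015,0.015,0.015,0.015,0.015,0.015,0.015,0.015]}' 40
python3 - <<'E'
from loc import *
s_,p,q=st();print(s_["joint_positions"].round(2))
# clearance height: target yaw: mag x = tool y
psi=np.degrees(m[2])-90; print(psi); turn(psi); to(np.r_[m[:2],p[2]])
for n in("side","scene"): cv2.imwrite(f"pics/{n}2.png",optics.read_camera(n)[:,:,::-1])
print(proj("side",p),proj("scene",p), proj("side",p-[0,0,.08]),proj("scene",p-[0,0,.08]))
E
```

```text
t: 9.9
tcp_pos: [0.6313, -0.1743, 0.2628]
ee_rot: [0.839, -0.545, 0.001, -0.001]
contact_force: [0.2, -0.4, -1.6]
opening: 0.0233
gripper_force: 40.0
[ 0.03  0.32 -0.02 -0.   -1.23  0.39]
-102.34149977367034
dr [-2.300e-01  3.000e-02  3.632e+01] norm 36.3
travel [-3.17e-01 -1.37e-01  3.00e-04] tcp [ 0.6313 -0.1743  0.2628] F [ 0.2 -0.4 -1.6] open 0.0233 t 9.9
[[381.81015322 242.53356081]] [[240.18129706 206.48683733]] [[378.55080786 272.79965336]] [[244.23162912 242.93959896]]
```

```bash
python3 -m crank '{"travel":[[0,0,-0.03],[0,0,0],[0,0,0],[0,0,0],[0,0,0],[0,0,0],[0,0,0],[0,0,0]],"dr":[[0,0,0],[0,0,6],[0,0,6],[0,0,6],[0,0,6],[0,0,6],[0,0,6.3],[0,0,0]],"gripper":[0.015,0.015,0.015,0.015,0.015,0.015,0.015,0.015]}'
python3 - <<'E'
from loc import *
turn(np.degrees(m[2])-90); to([*m[:2],.28])
E
```

```text
t: 10.8
tcp_pos: [0.6303, -0.1744, 0.2896]
ee_rot: [-0.626, 0.779, 0.001, -0.0]
contact_force: [0.0, 0.0, -0.8]
opening: 0.0232
gripper_force: 40.0
dr [ 0.1   0.02 -0.08] norm 0.1
travel [-0.3367  0.0769  0.0099] tcp [ 0.6303 -0.1744  0.2896] F [ 0.   0.  -0.8] open 0.0232 t 10.8
```

```bash
python3 -m crank '{"travel":[[-0.012,0.0027,0],[-0.024,0.0055,0],[-0.024,0.0055,0],[-0.024,0.0055,0],[-0.024,0.0055,0],[-0.024,0.0055,0],[-0.024,0.0055,0],[-0.024,0.0055,0],[-0.024,0.0055,0],[-0.024,0.0055,0],[-0.024,0.0055,0],[-0.024,0.0055,0],[-0.024,0.0055,0],[-0.024,0.0055,0],[-0.013,0.003,0],[0,0,0.015],[0,0,0.01],[0,0,0],[0,0,0]],"dr":[[0,0,0],[0,0,0],[0,0,0],[0,0,0],[0,0,0],[0,0,0],[0,0,0],[0,0,0],[0,0,0],[0,0,0],[0,0,0],[0,0,0],[0,0,0],[0,0,0],[0,0,0],[0,0,0],[0,0,0],[0,0,0],[0,0,0]],"gripper":[0.015,0.015,0.015,0.015,0.015,0.015,0.015,0.015,0.015,0.015,0.015,0.015,0.015,0.015,0.015,0.015,0.015,0.015,0.015]}'
python3 - <<'E'
from loc import *
turn(np.degrees(m[2])-90); to([*m[:2],.26])
s_,p,q=st(); ym=R.from_euler('z',m[2]); out=[]
print("local",ym.inv().apply(p-[m[0],m[1],0]).round(4))
for n,(x,y) in(("scene",(315,140)),("side",(215,145))):
    im=optics.read_camera(n)[:,:,::-1]; cv2.imwrite(f"pics/{n}3.png",im)
    k=4;o=cv2.resize(im[y:y+130,x:x+100],None,fx=k,fy=k,interpolation=cv2.INTER_CUBIC)
    def mk(P,c):
        for u in proj(n,P): cv2.circle(o,tuple(int(round(v)) for v in (u-[x-.5,y-.5])*k),2,c,-1)
    mk(ym.apply([[a*.008,b*.04,.16] for a in(-1,1) for b in(-1,1)])+[m[0],m[1],0],(0,0,255))
    f=lambda L:q.apply(np.array(L,float))+p      # clip model: tool y=clip x, pivot 33 mm ahead
    mk(f([[b*.018,a*.0215,.083] for a in(-1,1) for b in(-1,1)]),(0,255,0))
    mk(f([[b*.021,0,.033] for b in(-1,1)]),(255,0,255))
    for i in range(0,100,10): cv2.putText(o,str(x+i),(i*k,9),0,.3,(255,0,0),1)
    for j in range(10,130,10): cv2.putText(o,str(y+j),(0,j*k+4),0,.3,(255,0,0),1)
    out.append(o)
cv2.imwrite("pics/over.png",np.hstack(out))
E
```

```text
t: 12.7
tcp_pos: [0.6274, 0.1707, 0.2664]
ee_rot: [-0.627, 0.779, -0.0, 0.0]
contact_force: [0.7, 0.4, -0.5]
opening: 0.0231
gripper_force: 40.0
dr [-0.04  0.01  0.02] norm 0.0
travel [-0.0004 -0.0003  0.0064] tcp [0.6274 0.1707 0.2664] F [ 0.7  0.4 -0.5] open 0.0231 t 12.7
local [-0.0003 -0.0004  0.2664]
```

View pics/over.png

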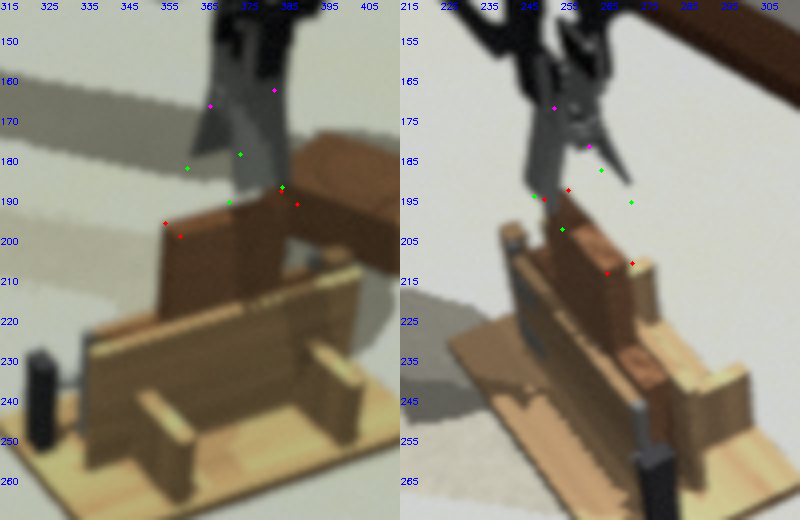

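Scene view: jaw tips at (360.5,179), (373.5,189.5) and (386,187). Side view: tips at (246.3,193.3) and (272.3,191); tab's near corners at (264.5,211) and (270.5,209). The jaws gape above the tab, sitting slightly higher and further to +y than modelled. I'll fit the offset.

```bash
python3 - <<'E'
from loc import *
ym=R.from_euler('z',m[2])
T=[("scene",(360.5,179),(-1,-1)),("scene",(373.5,189.5),(1,-1)),("scene",(386,187),(1,1)),("side",(246.3,193.3),(-1,1)),("side",(272.3,191),(1,-1))]
def r(d,h): return np.concatenate([proj(n,ym.apply([a*h+d[0],b*.018+d[1],d[2]])+[m[0],m[1],0])[0]-u for n,u,(a,b) in T])
for h in(.0215,.024):
    z=least_squares(lambda d:r(d,h),[0,0,.18],x_scale=.01); print("tips",h,z.x.round(4),z.fun.round(1))
B=[("scene",(355.7,197),(-.002,-.04)),("scene",(387,190.5),(.008,.04)),("side",(251,195),(-.008,.04)),("side",(264.5,211.5),(-.008,-.04)),("side",(270.5,209),(.008,-.04))]
z=least_squares(lambda d:np.concatenate([proj(n,ym.apply([a+d[0],b+d[1],d[2]])+[m[0],m[1],0])[0]-u for n,u,(a,b) in B]),[0,0,.16],x_scale=.01);print("tab",z.x.round(4),z.fun.round(1))
E
```

```text
tips 0.0215 [1.00e-04 1.80e-03 1.86e-01] [ 1.7  1.2 -0.9 -0.7  0.  -1.8  1.2 -1.3 -0.5  2.6]
tips 0.024 [-0.0002  0.0013  0.1864] [ 0.9  0.6 -0.5 -0.3  0.4 -1.5  0.2 -0.9  0.4  2.3]
tab [-0.0021 -0.0006  0.1609] [ 0.7 -1.3  1.  -0.8 -1.3 -0.5  1.   1.5  1.3  1.4]
```

```bash
python3 -m crank '{"travel":[[0.002,0.0015,0],[0,0,0.01],[0,0,0.01],[0,0,0.01],[0,0,0.01],[0,0,0.01],[0,0,0.002],[0,0,0],[0,0,0],[0,0,0]],"dr":[[0,0,0],[0,0,0],[0,0,0],[0,0,0],[0,0,0],[0,0,0],[0,0,0],[0,0,0],[0,0,0],[0,0,0]],"gripper":[0.015,0.015,0.015,0.015,0.015,0.015,0.015,0.015,0.015,0.015]}'
python3 - <<'E'
from loc import *
s_,p,q=st(); print(R.from_euler('z',m[2]).inv().apply(p-[m[0],m[1],0]).round(4),s_["contact_force"].round(2),s_["torque"].round(2),s_["dq"].round(3)); turn(np.degrees(m[2])-90)
E
```

```text
t: 13.8
tcp_pos: [0.6259, 0.1698, 0.2151]
ee_rot: [-0.627, 0.779, -0.0, 0.001]
contact_force: [-1.2, -0.4, 0.4]
opening: 0.0232
gripper_force: 40.0
[-0.0015 -0.0016  0.2151] [-1.17 -0.42  0.43] [ 0.01  0.03 -0.02] [ 0.001 -0.001 -0.002 -0.002 -0.    -0.   ]
dr [-0.1   0.08  0.01] norm 0.1
```

```bash
python3 - <<'E'
from loc import *
F=[];I={}
for i in range(16):
    n=("scene","side")[i%2]; I.setdefault(n,[]).append(optics.read_camera(n).astype(float)); F.append(monitor.get_state()["contact_force"])
print(np.mean(F,0).round(2),np.std(F,0).round(2),monitor.get_state()["t"])
# jaw tips: dark vs previous picture
for n in I: cv2.imwrite(f"pics/{n}4.png",np.mean(I[n],0)[:,:,::-1])
E
python3 -m crank '{"travel":[[0,0.005,0],[0,0,0],[0,0,0]],"dr":[[0,0,0],[0,0,0],[0,0,0]],"gripper":[0.015,0.015,0.015]}'
python3 -m crank '{"travel":[[0,-0.010,0],[0,0,0],[0,0,0]],"dr":[[0,0,0],[0,0,0],[0,0,0]],"gripper":[0.015,0.015,0.015]}'
```

```text
[-0.21  0.13 -1.03] [0.57 0.59 0.37] 14.6
t: 14.9
tcp_pos: [0.6205, 0.1708, 0.2146]
ee_rot: [-0.627, 0.779, -0.0, 0.001]
contact_force: [0.2, 0.4, -0.4]
opening: 0.0237
gripper_force: 40.0
t: 15.2
tcp_pos: [0.6308, 0.1684, 0.2141]
ee_rot: [-0.627, 0.779, -0.0, 0.0]
contact_force: [0.5, -0.7, 0.1]
opening: 0.0239
gripper_force: 40.0[ WARN:0@7.131] global loadsave.cpp:1063 imwrite_ Unsupported depth image for selected encoder is fallbacked to CV_8U.
```

No contact 5 mm either way, and the vertical force is just the clip's weight. I'll re-centre, settle and hand in.

```bash
python3 -m crank '{"travel":[[0,0.005,0],[0,0,0],[0,0,0],[0,0,0],[0,0,0]],"dr":[[0,0,0],[0,0,0],[0,0,0],[0,0,0],[0,0,0]],"gripper":[0.015,0.015,0.015,0.015,0.015]}'
python3 - <<'E'
from loc import *
ym=R.from_euler('z',m[2])
im=optics.read_camera("side").astype(int)
# gate still shut: compare crop with the earlier shut picture around free edge
b=cv2.imread("pics/side1.png")[:,:,::-1].astype(int)
print("gate diff",np.abs(im-b)[240:280,262:290].mean().round(1))
s_,p,q=st();print(p.round(4),s_["contact_force"].round(1),s_["opening"],s_["gripper_force"])
from station import order
print(order.sign_off())
E
```

```text
t: 15.7
tcp_pos: [0.6255, 0.1697, 0.2145]
ee_rot: [-0.627, 0.779, -0.0, 0.001]
contact_force: [-0.2, 0.5, -1.1]
opening: 0.0237
gripper_force: 40.0
gate diff 5.1
[0.6255 0.1696 0.2145] [ 0.7  0.3 -1.4] 0.023219282320899575 40.03458559513092
the job is handed in; nothing more can be done
None
```

The job is handed in at about 15.8 s: the gate looked fully shut in the side view, and the clip is held open over the middle of the tab, carried by the gripper alone, with the edge an estimated 26 mm (± about 3) up inside the 40 mm jaws and no contact felt when shifted 5 mm either way; I did not view a picture of the final pose.

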